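# Put the hold-down cover on the board tester and press the board onto its probes

## Task

Test the board that lies in the tester: take the hold-down cover by its handle, lower it over the board without dropping it, and slide it about until its two blind holes drop over the bed's locating pins and it sits fully down and flat on the board. Then press it down until the sprung bed is at the bottom of its travel, and finish like that, still holding it pressed down; leave the toggle switch off and everything else on the counter where it is.

Things in the scene. Friction and masses are not known exactly. Their poses are not given: they have to be found in the camera images.
- cover_handle (a point): hold-down cover, loose on the counter: black plate 110 x 156 x 12 mm on four white feet 15 mm long, bow handle on top, 0.35 to 0.6 kg. Point: middle of the handle's aluminium bar, 14 x 14 mm, 70 mm free between its posts, 36 mm above the plate's top, 63 mm above the soles of the feet. z up out of the plate, y along bar and plate, x across. It fits the tester either way round.
- cover_hole (a point): mouth, in the underside of the cover's plate, of one of its two blind holes: 13 mm across, 21 mm deep, at y = 62 mm, x = 0, 48 mm below the middle of the handle's bar; the other is at y = -62 mm. Above each hole a steel bush cap 20 mm across, 12 mm high, shows on top of the plate. Axes as the cover's.
- bed_top (a point): board tester: fixed grey box 200 x 200 x 55 mm with toggle, lamps and sockets along one side, and a sprung grey bed 116 x 156 mm carrying a green circuit board (84 x 92 mm, face 3 mm above the bed, parts to 11 mm). Point: middle of the bed's top, 75 mm above the counter when up; moves with it. z up, y along the bed, x away from the toggle. Cover fully on: its bar is 66 mm above this point.
- pin_tip (a point): tip of one of the two rigid steel locating pins, 10 mm across, tapering over the last 5 mm to 5 mm across, at y = 62 mm, x = 0 from the bed's middle, 28 mm above the raised bed; the other is at y = -62 mm. They are fixed in the box and stand up through the bed, which slides on them. A cover standing on the tips has its bar 76 mm above the bed and drops 10 mm as the holes go over the pins.
- bed (a joint): how far the bed is pressed down, m: 0 up, 0.006 at its bottom stop. The springs hold it up under the cover's weight alone; with the cover on, it begins to move at about 4 to 6 N of push and reaches the bottom at 10 to 12 N. It springs up when let go.
- toggle (a joint): the tester's steel toggle switch, 30 mm long, standing 36 mm above the box, 93 mm from the bed's middle: 0 off (leaning away from the bed, as at the start), 0.7 on. It stays where it is left.
- pump_center (a point): steel desoldering pump, 195 mm long, 22 mm thick, lying on the counter between the tester and the cover; the point is the middle of its barrel
- relay_center (a point): brown bakelite relay, 42 x 34 x 42 mm, beyond the pump; its centre
- transformer_center (a point): silver tin transformer, 54 x 84 x 46 mm with its feet, on the far side; its centre
- rail_a_center (a point): one of two green plastic chip rails, 240 mm long, 16 mm wide, 12 mm high, on the far side to the left; its centre
- rail_b_center (a point): the other green chip rail, the same, on the far side to the right; its centre
- driver_grip (a point): screwdriver lying at the left; the point is in its handle
- spool_center (a point): solder spool, 60 mm across, 40 mm high, standing at the right; its centre
- jar_center (a point): amber flux jar, 48 mm across, 45 mm high, standing at the right; its centre
Things that resemble listed ones, but are neither listed nor needed, are in the scene too. What is shaped like the part that bears cover_handle but orange or turquoise is not meant.

How it is judged:
On the way, in this order (a step that is already met when the one before it is completed fails the run):
1. the cover is lifted off the counter (height (world z) of cover_handle above 0.09 m and contact force between the fingers and cover above 1 N), for 0.2 s.
2. the cover has dropped over both pins and sits on the board (horizontal distance between cover_handle and bed_top below 0.005 m and z of cover_handle in the frame of bed_top between 0.062 and 0.069 m and angle between the z axis of cover_handle and the z axis of bed_top, either way round below 0.05 rad and angle between the y axis of cover_handle and the y axis of bed_top, either way round below 0.06 rad), for 0.2 s.
At the end, for the whole second after the job is handed in: Cover on both pins: handle within 5 mm of over the bed's middle, 62 to 69 mm above it, flat to 0.05 rad, turned true to 0.06 rad; fingers push it (over 2 N) and keep the bed at least 4.5 mm of its 6 mm down, at rest; toggle off, other things within 30 mm of their places (all of step 2 and value of joint bed above 0.0045 m and contact force between the fingers and cover above 2 N and linear speed of cover below 0.02 m/s and value of joint toggle below 0.3 rad and distance of each of pump_center, relay_center, transformer_center, rail_a_center, rail_b_center, driver_grip, spool_center, jar_center from where it was at the start of the episode below 0.03 m); the arm keeps its last pose, push and grip.
It fails at once if the cover is let go of above the pins, so that it falls onto the tester (contact force between the fingers and cover below 0.3 N and horizontal distance between cover_handle and bed_top below 0.08 m and z of cover_handle in the frame of bed_top above 0.084 m).
It fails at once if the toggle switch is thrown (value of joint toggle above 0.4 rad).
It fails at once if another thing on the counter is knocked away from its place (over 30 mm) (distance of any of pump_center, relay_center, transformer_center, rail_a_center, rail_b_center, driver_grip, spool_center, jar_center from where it was at the start of the episode above 0.03 m).
It also fails if it takes over 40 s, if anything falls off the work surface, if the arm or the gripper's body presses on something with over 40 N, if the wrist force passes 120 N, or if a joint passes its speed limit or range.

## Robot

A 6-joint arm with a two-finger parallel gripper is mounted at the origin on the work surface. World frame = base frame: x ahead of the robot, y to its left, z up, the work surface at z = 0. Lengths are in m, angles in rad, forces in N, time in s.
With the tool pointing down it reaches from about 0.35 to 0.775 m from the base axis. Payload 5.5 kg.
Tool frame: the origin (TCP) lies between the finger pads; the fingertips stand 19 mm ahead of it and the grasp point (between the pads) is the TCP; z points along the fingers, x is the direction in which the jaws open and shut, and the axes are right-handed (so a half turn about z gives the same grasp; the last joint's range is limited). The gripper opens to 85 mm and grips with 20 to 120 N. Pads are 22 mm wide; open, the fingers measure 114 mm over their backs; the gripper's body (76 mm by 85 mm) begins 54 mm behind the grasp point. The pads swing forward as they close: fully open they stand 13 mm farther back than shut.
Start: joints at [1.065, 0.313, 0.046, 1.304, 0, 1.431], TCP at [0.206, 0.537, 0.25] pointing down, gripper open.
Joint ranges: [-2.76, 2.76], [-0.86, 1.69], [-1.03, 1.26], [-2.2, 2.34], [-1.47, 1.5], [-3.14, 3.14]. Speed limits (rad/s): [2.57, 2.57, 3.14, 3.14, 3.14, 3.14].

## Interface

Orientations are given as a unit quaternion [w, x, y, z].
In Python, from workcell import env gives the robot as it stands. The module is installed in compiled form; this text tells all that it offers.
- The arm moves only by the tool carry_out, never from a script. Its argument "steps" is a list of rows, each a list of 7 numbers: the gripper command: -1 is shut, 1 is fully open, values between are in proportion, then the shift along the tool's x, y, z in m, then the turn, a rotation vector about the tool's x, y, z in rad. A call has 1 to 20 rows; each row shifts and turns the commanded pose from where the row before left it, along the tool's axes as they then stand; what a row does not reach is not made up. A row lasts 1/8 s, in which the tool goes at most 62.5 mm and 10.7 degrees, less where a joint would pass 70% of its speed; a pose out of reach is approached as far as the arm can. A call with a gripper value outside its range is refused whole. The fingers move at their own pace and stop on an object; "grip_force" is the grip in N (left out, the last holds). Time passes only in rows, so rows that do not move let the fingers close. It gives the time, the measured TCP pose, the force and the opening at its end, in the units of the state.
- env.get_state(): the state, without advancing time (a new reading comes with each control period).
- env.read_camera(name): name is "scene" or "side" or "wrist"; returns a dict with "color" (400x640x3 uint8, red, green, blue), "K" (3x3 intrinsics, pixels), "R" (3x3) and "t" (3): a world point X has camera coordinates R X + t. Camera axes: x right, y down, z forward; pixel columns grow to the right and rows downward; lengths in m; the calibration is good to about 2 mm. A picture is of the moment at which its call begins. There is no depth.
- env.hand_in(): hands the job in, once; it reports no verdict.
The state is a dict: "clock": time; "joint_pos": joint angles; "qvel": joint speeds; "tau": joint torques, N m; "tcp_pos": TCP position; "orientation": TCP orientation; "wrist_force": force on the tool from outside, world axes, zero at the start; "ft_torque": the same for the moment, N m; "finger_gap": finger opening in m.
Only numpy, scipy, OpenCV 4.12 (cv2) and the standard library are available. Lean on these libraries where they do the work, as an engineer would, in place of code of your own. Each camera call takes 0.05 s, during which the arm holds its last target. There are 200 camera calls.

## Working session

There is one attempt and no reset: what is moved stays moved. The work goes in short steps, Python scripts to look and compute and a tool call to move; the robot and the scene stay as the last step left them, time stands still between calls to the robot, and variables do not carry over. Pictures are saved under pics/ and viewed, about 8 in all and at most 12, crops included, and the job is handed in when it is done.

Besides the shell and the picture viewer there is one more tool, called after "Emit:" as name([rows], argument=value, ...), one row to a line, values as JSON. carry_out: Moves the arm, as the interface text tells. Its arguments: {"type":"object","properties":{"steps":{"type":"array","items":{"type":"array","items":{"type":"number"}}},"grip_force":{"type":"number"}},"required":["steps"]}

```bash
mkdir -p pics; cat > h.py <<'E'
import numpy as np, cv2
from workcell import env
def snap(cam,name):
    r=env.read_camera(cam); cv2.imwrite(f'pics/{name}.png',r['color'][:,:,::-1]); np.savez(f'pics/{name}.npz',**r); return r
def load(name): return np.load(f'pics/{name}.npz')
def ray(r,u,v):
    d=r['R'].T@np.linalg.solve(r['K'],[u,v,1.]); o=-r['R'].T@r['t']; return o,d
def onz(r,u,v,z):
    o,d=ray(r,u,v); return o+d*(z-o[2])/d[2]
def proj(r,X):
    c=r['R']@np.array(X)+r['t']; p=r['K']@c; return p[:2]/p[2]
E
python3 - <<'E'
from h import *
for c in('scene','side','wrist'):
    r=snap(c,c+'0'); print(c,-r['R'].T@r['t'],r['R'][2])
print(env.get_state())
E
```

```text
scene [1.18792268 0.29870022 1.32780314] [-0.47383332 -0.15119371 -0.86753816]
side [ 0.42016993 -0.84750637  1.16272301] [ 0.04420165  0.66043487 -0.74958122]
wrist [0.13426355 0.56388625 0.37376956] [ 0.27632734 -0.10844865 -0.95492517]
{'clock': 0.15, 'joint_pos': array([ 1.06539684e+00,  3.13814463e-01,  4.52552643e-02,  1.30360487e+00,
       -2.55577999e-05,  1.43123560e+00]), 'qvel': array([-8.91517138e-05, -2.19752920e-03,  2.05533138e-03, -8.84143232e-05,
       -9.03819435e-05,  2.17739158e-04]), 'tau': array([ 2.96641949e-03, -4.81066597e+01,  2.98815054e+01,  1.39061012e-02,
       -3.00669603e-05,  6.94881848e-06]), 'tcp_pos': array([0.20551872, 0.53663956, 0.24962761]), 'orientation': array([ 3.16824919e-04,  8.23933255e-01,  5.66686442e-01, -6.06190985e-04]), 'wrist_force': array([-0.2951039 , -0.67147881,  0.71857509]), 'ft_torque': array([-0.04393013,  0.01530762,  0.0190658 ]), 'finger_gap': 0.08515964085647064}
```

View pics/scene0.png

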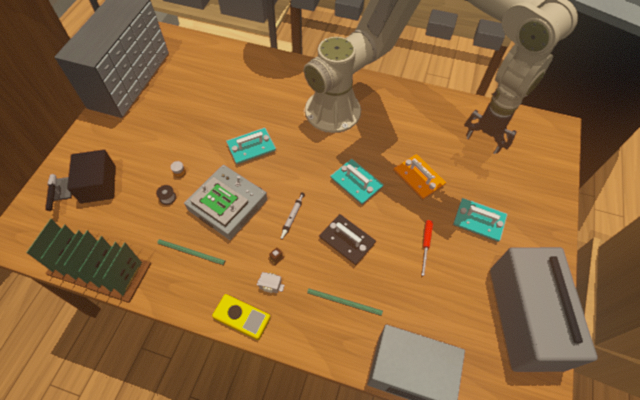

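View pics/side0.png

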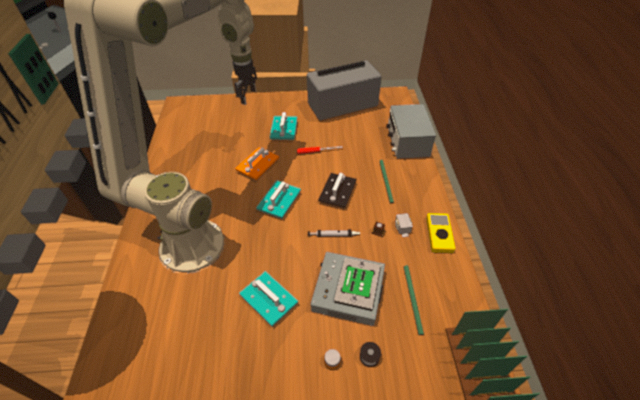

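The scene view shows the black cover at about (348,240) and the tester at about (226,202). In the side view they are at (338,190) and (349,287). I'll enlarge both.

```bash
python3 - <<'E'
from h import *
def crop(n,u,v,w,h,s): return cv2.resize(cv2.imread(f'pics/{n}.png')[v:v+h,u:u+w],None,fx=s,fy=s,interpolation=cv2.INTER_CUBIC)
a=np.vstack([np.hstack([crop('scene0',315,205,66,50,6),crop('side0',310,165,66,50,6)]),
 np.hstack([crop('scene0',180,160,99,75,4),crop('side0',300,247,99,75,4)])])
print(a.shape); cv2.imwrite('pics/c1.png',a)
s,d=load('scene0'),load('side0')
print('cover',onz(s,349,234,.063),onz(d,338,184,.063)); print('bed',onz(s,221,200,.075),onz(d,358,283,.075))
E
```

```text
(600, 792, 3)
cover [0.54351566 0.21672112 0.063     ] [0.54111244 0.20028481 0.063     ]
bed [ 0.56063107 -0.22222079  0.075     ] [ 0.56226366 -0.23817925  0.075     ]
```

View pics/c1.png

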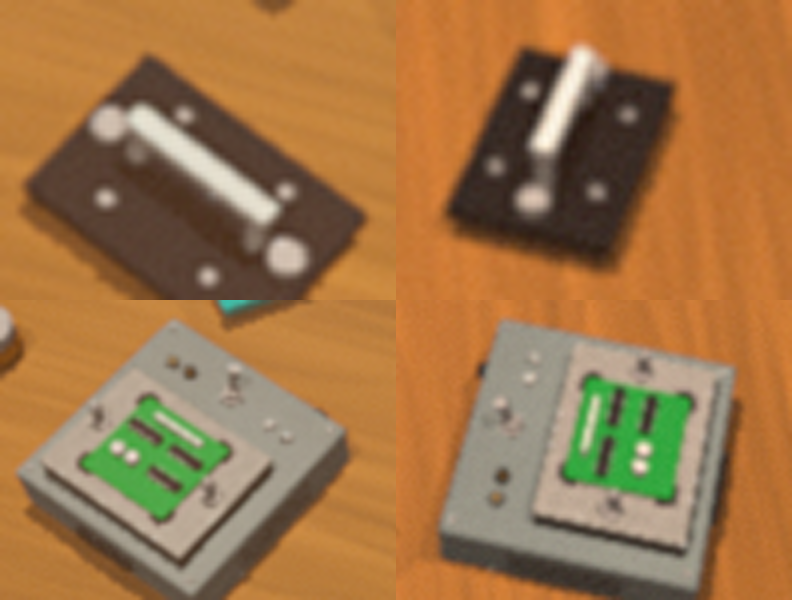

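```bash
python3 - <<'E'
from h import *
s,d=load('scene0'),load('side0')
f=lambda r,x,y,k,u,v,z:onz(r,x/k+u-.4,y/k+v-.4,z)
for n,P in(('scene',[f(s,135,113,6,315,205,.07),f(s,272,213,6,315,205,.07)]),('side',[f(d,184,52,6,310,165,.07),f(d,147,148,6,310,165,.07)]),
 ('caps scene',[f(s,109,123,6,315,205,.039),f(s,287,256,6,315,205,.039)])):
    e=P[1]-P[0]; print(n,(P[0]+P[1])/2,'len',np.linalg.norm(e),'ang',np.degrees(np.arctan2(e[1],e[0])))
for n,C in(('scene',[f(s,x,y-300,4,180,160,.075) for x,y in((45,467),(135,370),(272,465),(182,560))]),
           ('side',[f(d,x-396,y-300,4,300,247,.075) for x,y in((577,343),(720,365),(690,545),(533,515))])):
    C=np.array(C);print(n,C.mean(0))
    for i in range(4):
        e=C[(i+1)%4]-C[i];print(np.linalg.norm(e),np.degrees(np.arctan2(e[1],e[0])))
from scipy.spatial.transform import Rotation as R
st=env.get_state();q=st['orientation'];print(R.from_quat(q[[1,2,3,0]]).as_matrix())
E
```

```text
scene [0.53964748 0.21307133 0.07      ] len 0.0929193595272619 ang 67.88215100747479
side [0.53884952 0.20912628 0.07      ] len 0.08942477016463429 ang -110.62591293445449
caps scene [0.54009393 0.21218097 0.039     ] len 0.12396891305357527 ang 67.38416558980306
scene [ 0.56471493 -0.22713543  0.075     ]
0.11640607949244575 164.81867105699897
0.1566963415984768 70.75336910521503
0.11129392154732545 -18.291577176889117
0.1503767145180786 -107.40420903895573
side [ 0.56360999 -0.23185036  0.075     ]
0.11625562298860319 -14.560666952250175
0.15989825995716397 -107.3165498370611
0.11824340172084863 164.042554482806
0.15712706708458912 71.92169335774874
[[ 3.57732219e-01  9.33823993e-01 -6.39841051e-04]
 [ 9.33823225e-01 -3.57732753e-01 -1.20912560e-03]
 [-1.35800260e-03 -1.64955250e-04 -9.99999064e-01]]
```

Emit:
carry_out([
  [1,-0.0185,0.0428,0,0,0,0],
  [1,-0.0185,0.0428,0,0,0,0],
  [1,-0.0185,0.0428,0,0,0,0],
  [1,-0.0185,0.0428,0,0,0,0],
  [1,-0.0185,0.0428,0,0,0,0],
  [1,-0.0185,0.0428,0,0,0,0],
  [1,-0.0185,0.0428,0,0,0,0],
  [1,-0.0185,0.0428,0,0,0,0],
  [1,-0.0185,0.0428,0,0,0,0],
  [1,-0.0185,0.0428,0,0,0,0],
  [1,0,0,0,0,0,0.1755],
  [1,0,0,0,0,0,0.1755],
  [1,0,0,0.01,0,0,0.1755],
  [1,0,0,0.01,0,0,0.1755],
  [1,0,0,0.01,0,0,0.1755],
  [1,0,0,0.01,0,0,0.1755],
  [1,0,0,0.01,0,0,0.1755],
  [1,0,0,0,0,0,0.1755],
  [1,0,0,0,0,0,0.1755],
  [1,0,0,0,0,0,0],
], grip_force=40)

```text
clock: 2.65
tcp_pos: [0.539, 0.2111, 0.1999]
orientation: [0.0, 0.983, -0.185, -0.0]
wrist_force: [0.4, -0.3, -0.5]
finger_gap: 0.0855
```

```bash
cat >> h.py <<'E'
from scipy.spatial.transform import Rotation as Ro
def frame():
    s=env.get_state(); q=s['orientation']; M=Ro.from_quat(q[[1,2,3,0]]).as_matrix()
    return s,M
def go(target,yawdeg):
    "tool-frame shift now, and the z turn, to world point/jaw yaw"
    s,M=frame(); y=np.degrees(np.arctan2(M[1,0],M[0,0]))
    dy=(yawdeg-y+90)%180-90
    print('t',s['clock'],'tcp',s['tcp_pos'].round(4),'yaw',y.round(2),'F',s['wrist_force'].round(2),'T',s['ft_torque'].round(2),'gap',round(s['finger_gap'],4),'tilt',M[:2,2].round(4))
    print('shift tool',(M.T@(np.array(target)-s['tcp_pos'])).round(4),'turn z',(-np.radians(dy)).round(4))
E
python3 - <<'E'
from h import *
go([.539,.211,.063],-21.5); r=snap('wrist','w1')
E
```

```text
t 2.65 tcp [0.539  0.2111 0.1999] yaw -21.35 F [ 0.44 -0.27 -0.48] T [ 0.01 -0.05  0.03] gap 0.0855 tilt [-0.0007 -0.0001]
shift tool [1.000e-04 0.000e+00 1.369e-01] turn z 0.0027
```

View pics/w1.png

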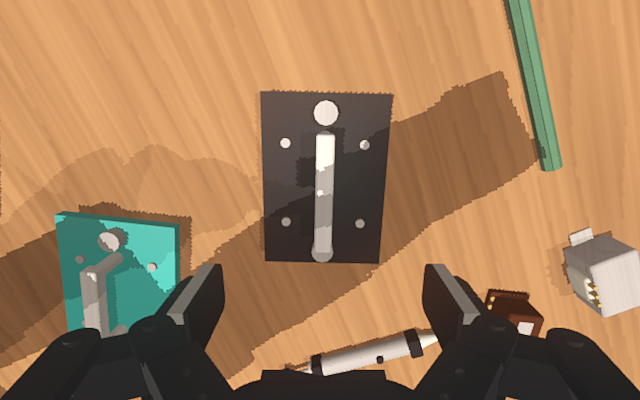

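The wrist view shows the bar running from (325,135) to (322,248), with the far cap at (326,113). The cover is straight ahead between the jaws.

```bash
python3 - <<'E'
from h import *
r=load('w1')
A=onz(r,325,135,.07);B=onz(r,322,248,.07);e=A-B;print(A,B,(A+B)/2,np.linalg.norm(e),np.degrees(np.arctan2(e[1],e[0])))
c=onz(r,326,113,.039);print('cap',c, 'from 539,211',np.linalg.norm(c[:2]-[.539,.211]),np.degrees(np.arctan2(c[1]-.211,c[0]-.539)))
# plate corners on z=.027 top .. 
P=np.array([onz(r,u,v,.027) for u,v in((261,92),(393,95),(379,263),(265,261))]);print(P,P.mean(0))
for i in range(4):
    e=P[(i+1)%4]-P[i];print(np.linalg.norm(e),np.degrees(np.arctan2(e[1],e[0])))
E
```

```text
[0.55768354 0.25608087 0.07      ] [0.52248892 0.1722666  0.07      ] [0.54008623 0.21417373 0.07      ] 0.09090375498592537 67.22188220965413
cap [0.56376569 0.269043   0.039     ] from 539,211 0.0631057037668181 66.89310577960916
[[0.51952446 0.30385471 0.027     ]
 [0.62079643 0.26174275 0.027     ]
 [0.56066722 0.11893416 0.027     ]
 [0.45882421 0.16099039 0.027     ]] [0.53995308 0.2113805  0.027     ]
0.10967875281247465 -22.5790283164468
0.15495100504722004 -112.83340963879296
0.11018494862404478 157.56174839307513
0.15522479468269076 66.98031389965466
```

Emit:
carry_out([
  [1,0.0006,-0.0013,0.015,0,0,0.025],
  [1,0,0,0.03,0,0,0],
  [1,0,0,0.03,0,0,0],
  [1,0,0,0.03,0,0,0],
  [1,0,0,0.02,0,0,0],
  [1,0,0,0.01,0,0,0],
  [1,0,0,0,0,0,0],
  [-1,0,0,0,0,0,0],
  [-1,0,0,0,0,0,0],
  [-1,0,0,0,0,0,0],
  [-1,0,0,0,0,0,0],
  [-1,0,0,0,0,0,0],
  [-1,0,0,0,0,0,0],
  [-1,0,0,0,0,0,0],
], grip_force=80)

```text
clock: 4.45
tcp_pos: [0.5401, 0.2124, 0.0658]
orientation: [-0.0, 0.98, -0.198, -0.0]
wrist_force: [-2.3, 1.3, 5.7]
finger_gap: 0.0123
```

```bash
python3 - <<'E'
from h import *
go([.564,-.2295,.22],-17.5)
E
```

```text
t 4.45 tcp [0.5401 0.2124 0.0658] yaw -22.87 F [-2.3   1.27  5.66] T [0.16 0.57 0.01] gap 0.0123 tilt [0.0001 0.0006]
shift tool [ 0.1938  0.3978 -0.1544] turn z -0.0937
```

Emit:
carry_out([
  [-1,0,0,-0.01,0,0,0],
  [-1,0,0,-0.02,0,0,0],
  [-1,0,0,-0.02,0,0,0],
  [-1,0,0,-0.03,0,0,0],
  [-1,0,0,-0.03,0,0,0],
  [-1,0,0,-0.03,0,0,0],
  [-1,0,0,-0.01,0,0,0],
  [-1,0,0,0,0,0,0],
  [-1,0,0,0,0,0,0],
])

```text
clock: 5.58
tcp_pos: [0.5394, 0.2119, 0.2136]
orientation: [0.001, 0.98, -0.198, -0.001]
wrist_force: [-0.3, 0.5, -5.9]
finger_gap: 0.0122
```

```bash
python3 - <<'E'
from h import *
def rect(n,box,z):
    r=load(n); h=cv2.cvtColor(r['color'],cv2.COLOR_RGB2HSV); u,v,w,hh=box
    s=cv2.resize(r['color'][v:v+hh,u:u+w],None,fx=4,fy=4,interpolation=cv2.INTER_CUBIC); h=cv2.cvtColor(s,cv2.COLOR_RGB2HSV)
    m=cv2.inRange(h,(45,110,60),(75,255,255)); m=cv2.morphologyEx(m,cv2.MORPH_OPEN,np.ones((3,3)))
    c=max(cv2.findContours(m,0,1)[0],key=cv2.contourArea)[:,0]
    P=np.array([onz(r,(a+.5)/4+u-.5,(b+.5)/4+v-.5,z)[:2] for a,b in cv2.convexHull(c)[:,0]])*1000
    (cx,cy),sz,a=cv2.minAreaRect(P.astype(np.float32)); print(n,cx,cy,sz,a)
rect('scene0',(180,160,99,75),.078); rect('side0',(300,247,99,75),.078)
go([.564,-.2295,.20],-17.5); r=snap('scene','s2'); snap('side','d2'); w=snap('wrist','w2')['color']
s,d=load('scene0'),load('side0')
cr=lambda n,u,v,w,h,k:cv2.resize(cv2.imread(f'pics/{n}.png')[v:v+h,u:u+w],None,fx=k,fy=k,interpolation=cv2.INTER_CUBIC)
cv2.imwrite('pics/c2.png',np.vstack([np.hstack([cr('scene0',195,170,50,38,8),cr('side0',332,255,50,38,8)]),np.hstack([cv2.resize(w[:,:,::-1],(400,250)),cr('d2',280,130,100,62,4)[:250,:400]])])) 
E
```

```text
scene0 560.5789184570312 -231.31570434570312 (94.6825180053711, 85.63284301757812) 72.05824279785156
side0 561.603271484375 -231.96279907226562 (94.08341217041016, 85.35511016845703) 72.06585693359375
t 5.575 tcp [0.5394 0.2119 0.2136] yaw -22.89 F [-0.26  0.5  -5.93] T [-0.06  0.02  0.02] gap 0.0122 tilt [-0.0028 -0.0007]
shift tool [0.1944 0.397  0.0138] turn z -0.0941Traceback (most recent call last):
  File "<stdin>", line 13, in <module>
    return _nx.concatenate(arrs, 1, dtype=dtype, casting=casting)
           ~~~~~~~~~~~~~~~^^^^^^^^^^^^^^^^^^^^^^^^^^^^^^^^^^^^^^^
ValueError: all the input array dimensions except for the concatenation axis must match exactly, but along dimension 0, the array at index 0 has size 250 and the array at index 1 has size 248
```

```bash
python3 - <<'E'
from h import *
cr=lambda n,u,v,w,h,k:cv2.resize(cv2.imread(f'pics/{n}.png')[v:v+h,u:u+w],None,fx=k,fy=k,interpolation=cv2.INTER_CUBIC)
cv2.imwrite('pics/c2.png',np.vstack([np.hstack([cr('scene0',195,170,50,40,8),cr('side0',332,255,50,40,8)]),np.hstack([cv2.resize(cv2.imread('pics/w2.png'),(400,250)),cv2.resize(cr('d2',300,130,100,62,4),(400,250))])])) 
E
```

```text
(no output)
```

View pics/c2.png

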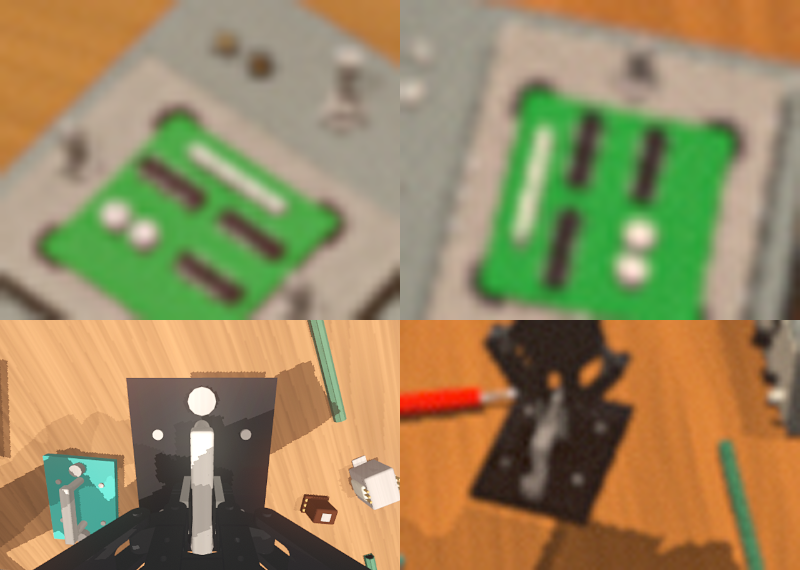

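```bash
python3 - <<'E'
from h import *
s,d=load('scene0'),load('side0')
a=np.radians(72.1);e=np.array([np.cos(a),np.sin(a)])
for c in((.561,-.2316),(.564,-.2295)):
    for sg in(1,-1):
        p=np.array(c)+sg*.062*e
        for z in(.103,.075):
            print(c,sg,z,'scene crop',(((proj(s,[*p,z]))-[195,170])*8+4).round(0),'side crop',(((proj(d,[*p,z]))-[332,255])*8+4+[400,0]).round(0))
print(onz(s,203.3,186,.103), onz(d,361.8,261,.103))
print(onz(load('w2'),323,128,.2136-.063+.039))
E
```

```text
(0.561, -0.2316) 1 0.103 scene crop [293. 280.] side crop [640.  42.]
(0.561, -0.2316) 1 0.075 scene crop [303. 315.] side crop [635.  80.]
(0.561, -0.2316) -1 0.103 scene crop [ 67. 128.] side crop [580. 319.]
(0.561, -0.2316) -1 0.075 scene crop [ 81. 165.] side crop [576. 355.]
(0.564, -0.2295) 1 0.103 scene crop [295. 287.] side crop [647.  37.]
(0.564, -0.2295) 1 0.075 scene crop [305. 322.] side crop [642.  75.]
(0.564, -0.2295) -1 0.103 scene crop [ 69. 136.] side crop [587. 313.]
(0.564, -0.2295) -1 0.075 scene crop [ 83. 172.] side crop [583. 349.]
[ 0.54311478 -0.28852079  0.103     ] [ 0.58034487 -0.17731237  0.103     ]
[0.56346911 0.2699907  0.1896    ]
```

Emit:
carry_out([
  [-1,0.005,0.0104,0,0,0,0],
  [-1,0.01,0.0208,0,0,0,0],
  [-1,0.014,0.0291,0,0,0,0],
  [-1,0.014,0.0291,0,0,0,0],
  [-1,0.014,0.0291,0,0,0,0],
  [-1,0.014,0.0291,0,0,0,0],
  [-1,0.014,0.0291,0,0,0,0],
  [-1,0.014,0.0291,0,0,0,0],
  [-1,0.014,0.0291,0,0,0,0],
  [-1,0.014,0.0291,0,0,0,0],
  [-1,0.014,0.0291,0,0,0,0],
  [-1,0.014,0.0291,0,0,0,0],
  [-1,0.014,0.0291,0,0,0,0],
  [-1,0.014,0.0291,0,0,0,0],
  [-1,0.0098,0.0208,0,0,0,0],
  [-1,0,0,0,0,0,-0.029],
  [-1,0,0,0,0,0,-0.029],
  [-1,0,0,0.01,0,0,-0.029],
  [-1,0,0,0.01,0,0,0],
  [-1,0,0,0,0,0,0],
])

```text
clock: 8.22
tcp_pos: [0.561, -0.2314, 0.1936]
orientation: [-0.001, 0.988, -0.155, -0.001]
wrist_force: [-0.8, 0.2, -4.6]
finger_gap: 0.0124
```

```bash
python3 - <<'E'
from h import *
go([.561,-.2325,.151],-17.9)
cr=lambda n,u,v,w,h,k:cv2.resize(cv2.imread(f'pics/{n}.png')[v:v+h,u:u+w],None,fx=k,fy=k,interpolation=cv2.INTER_CUBIC)
snap('wrist','w3');snap('scene','s3');snap('side','d3')
cv2.imwrite('pics/c3.png',np.vstack([cv2.resize(cv2.imread('pics/w3.png'),(480,300)),np.hstack([cr('s3',170,150,120,75,2),cr('d3',290,215,120,75,2)])])if 0 else np.vstack([cv2.copyMakeBorder(cv2.resize(cv2.imread('pics/w3.png'),(480,300)),0,0,0,320,0),np.hstack([cr('s3',175,150,100,75,4),cr('d3',295,225,100,75,4)])]))
E
```

```text
t 8.225 tcp [ 0.561  -0.2314  0.1936] yaw -17.87 F [-0.84  0.21 -4.57] T [0.04 0.01 0.05] gap 0.0124 tilt [-0.0026  0.0017]
shift tool [0.0005 0.0011 0.0426] turn z 0.0006
```

View pics/c3.png

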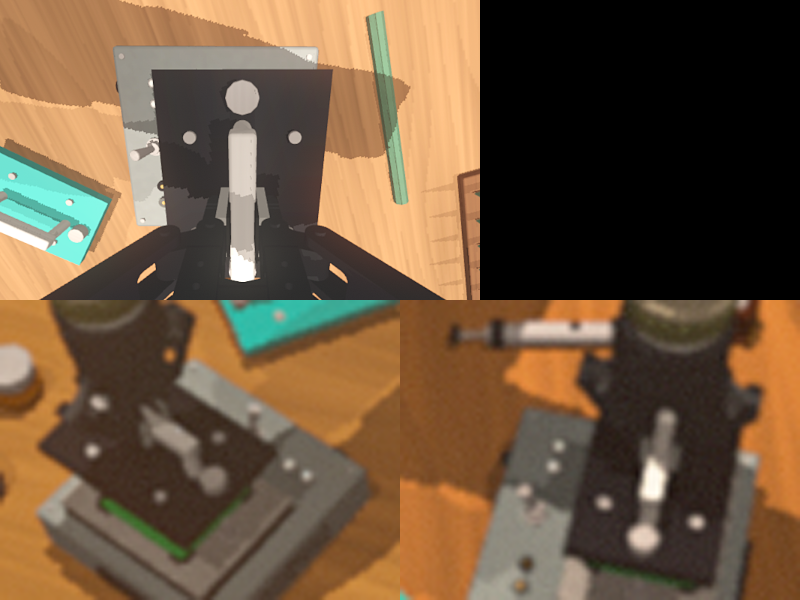

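The cover is level over the tester, with its caps in line with the bed. I'll lower it carefully.

Emit:
carry_out([
  [-1,0.0005,0.0008,0.01,0,0,0],
  [-1,0,0,0.014,0,0,0],
  [-1,0,0,0.01,0,0,0],
  [-1,0,0,0.002,0,0,0],
  [-1,0,0,0.002,0,0,0],
  [-1,0,0,0.001,0,0,0],
  [-1,0,0,0.001,0,0,0],
  [-1,0,0,0,0,0,0],
])

```text
clock: 9.38
tcp_pos: [0.5621, -0.2334, 0.1554]
orientation: [-0.0, 0.988, -0.156, 0.0]
wrist_force: [0.4, -0.6, -5.1]
finger_gap: 0.0126
```

```bash
python3 - <<'E'
from h import *
go([.561,-.232,.144],-17.9)
E
```

```text
t 9.375 tcp [ 0.5621 -0.2334  0.1554] yaw -17.9 F [ 0.43 -0.6  -5.14] T [-0.01 -0.01  0.04] gap 0.0126 tilt [ 0.0003 -0.    ]
shift tool [-0.0015 -0.001   0.0114] turn z -0.0
```

Emit:
carry_out([
  [-1,-0.001,-0.0005,0.001,0,0,0],
  [-1,0,0,0.001,0,0,0],
  [-1,0,0,0.001,0,0,0],
  [-1,0,0,0.001,0,0,0],
  [-1,0,0,0,0,0,0],
])

```text
clock: 10.0
tcp_pos: [0.5612, -0.2326, 0.1511]
orientation: [-0.0, 0.988, -0.156, -0.0]
wrist_force: [0.9, 0.0, -5.5]
finger_gap: 0.0125
```

```bash
python3 - <<'E'
from h import *
go([.561,-.232,.144],-17.9)
E
```

```text
t 10.0 tcp [ 0.5612 -0.2326  0.1511] yaw -17.91 F [ 0.86  0.05 -5.54] T [ 0.03 -0.01  0.03] gap 0.0125 tilt [-0.0001  0.0002]
shift tool [-0.0004 -0.0005  0.0071] turn z -0.0001
```

Emit:
carry_out([
  [-1,0,0,0.001,0,0,0],
  [-1,0,0,0.001,0,0,0],
  [-1,0,0,0.001,0,0,0],
  [-1,0,0,0,0,0,0],
])

```text
clock: 10.5
tcp_pos: [0.5612, -0.2325, 0.1481]
orientation: [-0.0, 0.988, -0.156, -0.0]
wrist_force: [0.6, 0.3, -5.7]
finger_gap: 0.0125
```

```bash
python3 - <<'E'
from h import *
go([.561,-.232,.144],-17.9)
E
```

```text
t 10.5 tcp [ 0.5612 -0.2325  0.1481] yaw -17.9 F [ 0.58  0.25 -5.75] T [ 0.09 -0.04 -0.06] gap 0.0125 tilt [-0.      0.0004]
shift tool [-0.0004 -0.0004  0.0041] turn z 0.0
```

Emit:
carry_out([
  [-1,0,0,0.001,0,0,0],
  [-1,0,0,0.001,0,0,0],
  [-1,0,0,0.001,0,0,0],
  [-1,0,0,0,0,0,0],
])

```text
clock: 11.0
tcp_pos: [0.5612, -0.2324, 0.1452]
orientation: [-0.0, 0.988, -0.156, -0.0]
wrist_force: [0.1, 1.8, -4.6]
finger_gap: 0.0126
```

```bash
python3 - <<'E'
from h import *
go([.561,-.232,.141],-17.9)
E
```

```text
t 11.0 tcp [ 0.5612 -0.2324  0.1452] yaw -17.9 F [ 0.1   1.8  -4.58] T [ 0.35 -0.06 -0.  ] gap 0.0126 tilt [-0.      0.0003]
shift tool [-0.0004 -0.0003  0.0042] turn z 0.0
```

Emit:
carry_out([
  [-1,0,-0.0007,0,0,0,0],
  [-1,0,0,0.001,0,0,0],
  [-1,0,0,0.001,0,0,0],
  [-1,0,0,0,0,0,0],
  [-1,0,0,0,0,0,0],
])

```text
clock: 11.62
tcp_pos: [0.5614, -0.2322, 0.1439]
orientation: [0.0, 0.988, -0.156, 0.0]
wrist_force: [-4.0, 0.6, 2.7]
finger_gap: 0.0124
```

```bash
python3 - <<'E'
from h import *
go([.561,-.232,.141],-17.9)
E
```

```text
t 11.625 tcp [ 0.5614 -0.2322  0.1439] yaw -17.92 F [-3.99  0.61  2.74] T [ 0.11  0.59 -0.  ] gap 0.0124 tilt [ 0.0004 -0.0006]
shift tool [-0.0005 -0.0001  0.0029] turn z -0.0003
```

Emit:
carry_out([
  [-1,-0.0007,0,0,0,0,0],
  [-1,0,0,0.001,0,0,0],
  [-1,0,0,0.001,0,0,0],
  [-1,0,0,0,0,0,0],
  [-1,0,0,0,0,0,0],
])

```text
clock: 12.25
tcp_pos: [0.5614, -0.2321, 0.1423]
orientation: [0.0, 0.988, -0.156, 0.001]
wrist_force: [-3.4, -0.0, 5.8]
finger_gap: 0.0127
```

```bash
python3 - <<'E'
from h import *
go([.561,-.232,.138],-17.9)
E
```

```text
t 12.25 tcp [ 0.5614 -0.2321  0.1423] yaw -17.91 F [-3.38 -0.01  5.83] T [-0.01  0.42  0.01] gap 0.0127 tilt [ 0.0017 -0.0011]
shift tool [-0.0004 -0.      0.0043] turn z -0.0002
```

Emit:
carry_out([
  [-1,-0.0005,0,0.001,0,0,0],
  [-1,0,0,0.001,0,0,0],
  [-1,0,0,0.001,0,0,0],
  [-1,0,0,0.001,0,0,0],
  [-1,0,0,0,0,0,0],
  [-1,0,0,0,0,0,0],
])

```text
clock: 13.0
tcp_pos: [0.5613, -0.2322, 0.1391]
orientation: [0.001, 0.988, -0.156, 0.002]
wrist_force: [-2.3, 0.4, 9.6]
finger_gap: 0.0123
```

```bash
python3 - <<'E'
from h import *
go([.561,-.232,.138],-17.9)
E
```

```text
t 13.0 tcp [ 0.5613 -0.2322  0.1391] yaw -17.91 F [-2.26  0.36  9.6 ] T [ 0.15  0.46 -0.03] gap 0.0123 tilt [ 0.003  -0.0017]
shift tool [-0.0004 -0.0001  0.0011] turn z -0.0001
```

Force and travel agree with the springs so far. I'll keep going to the stop.

Emit:
carry_out([
  [-1,0,0,0.001,0,0,0],
  [-1,0,0,0.001,0,0,0],
  [-1,0,0,0.001,0,0,0],
  [-1,0,0,0,0,0,0],
  [-1,0,0,0,0,0,0],
])

```text
clock: 13.62
tcp_pos: [0.5614, -0.2322, 0.1377]
orientation: [0.001, 0.988, -0.156, 0.002]
wrist_force: [-6.0, 1.7, 18.9]
finger_gap: 0.0128
```

```bash
python3 - <<'E'
from h import *
go([.561,-.232,.138],-17.9)
E
```

```text
t 13.625 tcp [ 0.5614 -0.2322  0.1377] yaw -17.9 F [-5.98  1.66 18.94] T [0.4  1.06 0.03] gap 0.0128 tilt [ 0.004  -0.0024]
shift tool [-0.0004 -0.0001 -0.0003] turn z -0.0
```

The force jumped to 19 N after 6.1 mm of travel, so the bed is at its stop. One look to check before I hand in.

```bash
python3 - <<'E'
from h import *
cr=lambda n,u,v,w,h,k:cv2.resize(cv2.imread(f'pics/{n}.png')[v:v+h,u:u+w],None,fx=k,fy=k,interpolation=cv2.INTER_CUBIC)
snap('wrist','w4');snap('scene','s4');snap('side','d4')
cv2.imwrite('pics/c4.png',np.vstack([cv2.copyMakeBorder(cv2.resize(cv2.imread('pics/w4.png'),(480,300)),0,0,0,320,0),np.hstack([cr('s4',175,150,100,75,4),cr('d4',295,225,100,75,4)])]))
for n in ('w2','w4'):
    print(proj(load(n),[0,0,0]) is not None)
E
```

```text
True
True
```

View pics/c4.png

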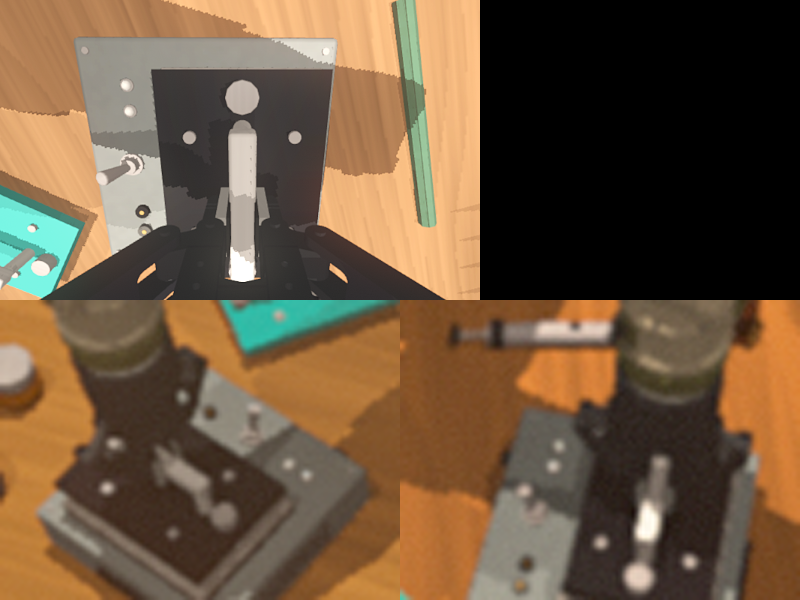

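The cover sits flush on the bed and hasn't shifted in the grip: its cap is at (242,97), as before lowering. The toggle still leans away, off.

```bash
python3 - <<'E'
from h import *
go([.561,-.232,.138],-17.9); print(abs(env.get_state()['qvel']).max()); print(env.hand_in())
E
```

```text
t 13.775 tcp [ 0.5614 -0.2321  0.1378] yaw -17.9 F [-5.69  1.68 18.36] T [ 0.38  1.14 -0.01] gap 0.0125 tilt [ 0.0041 -0.0024]
shift tool [-0.0004 -0.     -0.0002] turn z 0.0
0.0009148472752972803
the job is handed in; nothing more can be done
None
```

I gripped the black cover by its bar, carried it over the tester and lowered it onto both pins. I then pressed it to the bottom and handed in at 13.8 s, still holding it down. No verdict was reported.

- **Seating:** The cover landed on the board at about the height expected for fully on. The holes went over the pins with only one sub-millimetre nudge and no visible standing on the tips.
- **Press:** The tool then went down about 6.1 mm, and the push jumped from 9.6 N to 19 N, which is the bottom stop. At hand-in it was steady at 18 N.
- **Position:** The tool was within 0.5 mm of my estimate of the bed's middle and tilted under 0.005 rad. It matched my estimate of the bed's direction.
- **Pictures:** The cover lies flush on the bed and has not shifted in the grip. The toggle still leans to its off side, and I saw nothing else disturbed.

Two readings were not perfect. A side force of about 6 N and a moment of 1.1 N m remained under the press, which small nudges did not remove. My two first estimates of the bed's middle also differed by about 4 mm. I used the one from the board outline, which matched the pins.

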